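# Find the through-bored block and set it on the grinding fixture

### The job

Take the pin from its stand and probe the bores of the three metal blocks in the rack, one after another, until you find the one the pin goes right down through. Hang the pin back upright in its stand, and set that block upright on the grinding fixture, fully down over the stud between the walls; you will have to put it down on the way and take it by its other two sides. Leave the blind blocks standing in the rack and do not knock over the cup or jar.

Things in the scene. Friction and masses are not known exactly. Their poses are not given: they have to be found in the camera images.
- block_a: loose aluminium block, 36 (own x) x 50 (own y) x 50 mm high, 0.22 kg, a 15 mm round bore in its top's middle. Origin: centre of its underside; z up along the bore. The three look alike: in one the bore goes right through, in the other two it is blind, 28 mm deep (ends 22 mm above the underside). Which one is not told: probe.
- block_b: as block_a. The blocks start upright in any order, one in each stall of the rack, own x along the rack's x within 0.05 rad.
- block_c: as block_a.
- pin: loose pin, 0.07 kg, standing in the stand at the start: steel shaft 9 mm thick, 70 mm long with a chamfered tip; then a black flange 28 mm across (70 to 76 mm above the tip); on top a black square grip 20 x 20 mm, faces across own x and y (76 to 112 mm above the tip). Origin at the tip, z up along the shaft.
- pin_tip (a point): the lower end of the pin's shaft.
- stand: fixed wooden stand for the pin, 56 x 56 x 72 mm high, a 15 mm hole from top to bottom in its middle; the pin hangs in it by its flange, tip 2 mm above the bench. Origin: centre of its underside; z up.
- rack: fixed rack, dark floor 60 (x) x 190 (y) x 6 mm; four wooden dividers 4 mm thick, up to 52 mm above the bench, make three stalls 56 mm wide in y, centred at y = -60, 0, 60 mm. A block in it has its underside 6 mm above the bench. Stalls are open to -x and +x only: blocks can be gripped only across their 36 mm. Origin: centre of the underside; z up.
- fixture: fixed dark steel grinding fixture: base plate 100 (x) x 110 (y) x 8 mm; on it two walls 42 mm apart in x, each 8 mm thick, 44 mm long (y), 50 mm high; midway a stud. A block goes between them with own x along the fixture's x, either way round, underside 8 mm above the bench; its 36 mm width is hidden by the walls: hold it across its 50 mm. Origin: centre of the underside; z up.
- fixture_stud (a point): top of the fixture's stud, on the fixture's z axis, 22 mm above the bench. The stud is 9 mm thick, 14 mm high, tapered at the top. Only a through bore goes down over it; a blind block stays 14 mm too high.
- mat: fixed square black rubber mat, 110 x 110 x 4 mm, kept clear for setting a block down. Origin: centre of the underside.
- cup: loose cardboard coffee cup, 80 mm wide and 95 mm high, bystander. Origin: centre of the underside, z up.
- jar: loose glass jar with a metal lid, 48 mm wide, 60 mm high; bystander. Origin: centre of the underside, z up.
Not all that is in view belongs to the job. Leave any purple look-alike of the rack alone.

How it is judged:
By the outcome, as a careful person would: the job done as asked, in the order asked, and still so for the second after the job is handed in, with the robot touching nothing.
It also fails if it takes over 72 s, if anything falls off the work surface, if the arm or the gripper's body presses on something with over 40 N, if the wrist force passes 120 N, or if a joint passes its speed limit or range.

### The arm

A 7-joint arm with a two-finger parallel gripper is mounted at the origin on the work surface. World frame = base frame: x ahead of the robot, y to its left, z up, the work surface at z = 0. Lengths are in m, angles in rad, forces in N, time in s.
With the tool pointing down it reaches from about 0.425 to 0.95 m from the base axis. Payload 4.7 kg.
Tool frame: the origin (TCP) lies on the centre line of the jaws, within the pads' length; the fingertips stand robot.nose_length ahead of it and the grasp point (between the pads) lies 8 mm behind it (robot.nose_length is the distance from the TCP to the fingertips, in m); z points along the fingers, y is the line along which they close (so a half turn about z gives the same grasp; the last joint's range is limited). The gripper opens to 85 mm and grips with 20 to 120 N. Pads are 22 mm wide; open, the fingers measure 114 mm over their backs; the gripper's body (76 mm by 85 mm) begins 54 mm behind the grasp point. The pads swing forward as they close: fully open they stand 13 mm farther back than shut.
Start: joints at [-1.169, 0.469, -0.049, 1.532, 0.024, 1.141, -0.082], TCP at [0.282, 0.613, 0.242] pointing down, gripper open.
Joint ranges: [-2.59, 2.59], [-0.33, 1.99], [-1.39, 1.29], [0.1, 2.45], [-1.04, 4.18], [0.21, 1.99], [-2.66, 2.66]. Speed limits (rad/s): [2.57, 2.57, 3.14, 3.14, 3.14, 3.14, 3.14].

### API

Orientations are given as [roll, pitch, yaw] about the fixed x, y, z axes, in that order (R = Rz(yaw) Ry(pitch) Rx(roll)).
In Python, from plant import robot gives the robot as it stands. Calls block until the motion is done:
- robot.goto(position, orientation): joint-space move of the TCP to a pose.
- robot.move_straight(position, vel=0.15, attitude=None, contact_N=None): straight line of the TCP; attitude=None keeps the orientation; vel is the mean speed in m/s. With contact_N (N) it stops when the force on the tool has changed by that much, and returns True; else False.
- robot.move_joints(angles): joint-space move.
- robot.grip(opening, strength=None): opening from 0.0 (shut) to 1.0 (fully open); strength is the grip in N (None keeps the last); returns when the fingers have stopped.
- robot.sleep(seconds).
- robot.inverse_kinematics(position, orientation): joint angles nearest the present ones, or None.
- robot.sense(): the state.
- robot.grab_frame(name): name is "scene" or "top"; returns a dict with "image" (400x640x3 uint8, red, green, blue), "range_z" (400x640 float32, m along the optical axis (not along the pixel's ray), 0 where there is no reading), "fx", "fy", "cx", "cy" (pixels), "R" (3x3) and "t" (3): a world point X has camera coordinates R X + t. Camera axes: x right, y down, z forward; pixel columns grow to the right and rows downward; lengths in m; the calibration is good to about 2 mm. A picture is of the moment at which its call begins.
A pose or a line that the arm cannot do raises robot.IKError and nothing moves.
- robot.close_job(): hands the job in; it is judged then, once.
The state is a dict: "t": time; "joint_pos": joint angles; "joint_velocities": joint speeds; "effort": joint torques, N m; "tcp_pos": TCP position; "tcp_rot": TCP orientation; "wrist_force": force on the tool from outside, world axes, zero at the start; "torque": the same for the moment, N m; "opening": opening from 0.0 (shut) to 1.0 (fully open); "gripper_force": force on a finger pad.
Only numpy, scipy, OpenCV 4.12 (cv2) and the standard library are available. Lean on these libraries where they do the work, as an engineer would, in place of code of your own. Each camera call takes 0.05 s, during which the arm holds its last target. There are 200 camera calls.

## Working session

There is one attempt and no reset: what is moved stays moved. The work goes in short steps, each a Python script; the robot and the scene stay as the last script left them, time stands still between calls to the robot, and variables do not carry over. Pictures are saved under pics/ and viewed, at most 10 in all, crops included, and the job is handed in when it is done.

```bash
ls; mkdir -p pics; python3 - <<'E'
from plant import robot
import cv2,numpy as np,pickle
s=robot.sense();print(s['t'],s['tcp_pos'],s['tcp_rot'],s['opening'],robot.nose_length)
for n in("scene","top"):
    f=robot.grab_frame(n);pickle.dump(f,open(f'{n}0.pkl','wb'))
    cv2.imwrite(f'pics/{n}0.png',f['image'][:,:,::-1])
    print(n,f['fx'],f['cx'],f['cy'],(-f['R'].T@f['t']).round(3),f['R'].round(3).tolist(),(f['range_z']>0).mean())
E
```

```text
pics
0.0 [0.28167028 0.61280601 0.24127321] [-3.13965079e+00  8.56783506e-05  2.71079518e+00] 1.0016358820840727 0.011
scene 377.4929260162197 310.29331766834616 203.18404088093232 [0.954 0.138 0.767] [[-0.17, 0.985, 0.0], [0.858, 0.148, -0.492], [-0.485, -0.083, -0.871]] 0.99583203125
top 461.20031823256676 318.9125721061846 195.09212793746406 [0.463 0.094 1.189] [[0.011, -1.0, 0.001], [-0.997, -0.011, -0.078], [0.078, -0.0, -0.997]] 0.9959375
```

View pics/scene0.png

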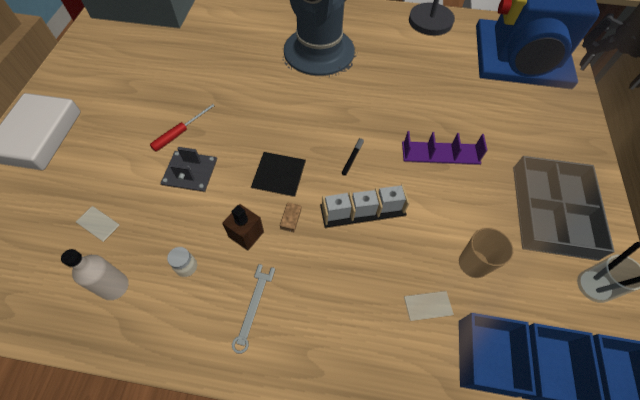

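View pics/top0.png

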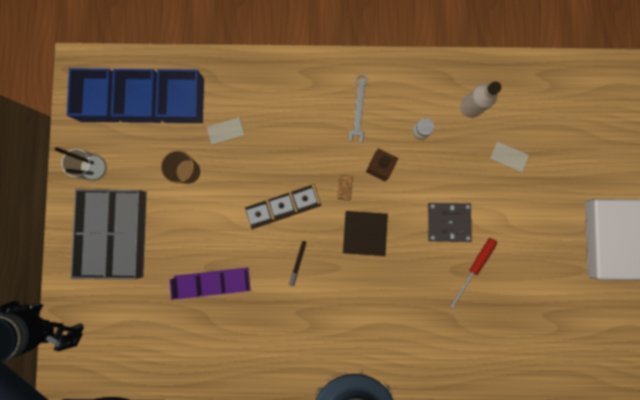

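The top view shows the rack at about (282,206), the stand with the pin at (382,165), the mat at (365,233), the fixture at (450,222), the jar at (424,128) and the cup at (181,167). The purple look-alike is at (210,283). Next I'll measure in both views.

```bash
cat > h.py <<'E'
import numpy as np,cv2,pickle
def cloud(f):
    v,u=np.mgrid[:400,:640];z=f['range_z']
    P=np.stack([(u-f['cx'])/f['fx']*z,(v-f['cy'])/f['fy']*z,z],-1)
    return (P-f['t'])@f['R']
def ray(f,uv,h):
    uv=np.asarray(uv,float).reshape(-1,2)
    d=np.c_[(uv[:,0]-f['cx'])/f['fx'],(uv[:,1]-f['cy'])/f['fy'],np.ones(len(uv))]@f['R']
    c=-f['R'].T@f['t'];return (c+d*((h-c[2])/d[:,2])[:,None])[:,:2]
def pix(f,X):
    c=f['R']@np.asarray(X,float)+f['t'];return f['fx']*c[0]/c[2]+f['cx'],f['fy']*c[1]/c[2]+f['cy']
def near(P,c,r): return np.hypot(P[...,0]-c[0],P[...,1]-c[1])<r
def rects(f,m,h,amin=15):
    o=[]
    for c in cv2.findContours(m.astype(np.uint8),cv2.RETR_EXTERNAL,cv2.CHAIN_APPROX_NONE)[0]:
        if cv2.contourArea(c)<amin: continue
        (x,y),(a,b),t=cv2.minAreaRect((ray(f,c,h)*1000).astype(np.float32))
        o.append(np.round([x,y,a,b,t],1).tolist())
    return o
E
python3 - <<'E'
from h import *
F={n:pickle.load(open(n+'0.pkl','rb')) for n in('top','scene')}
t=F['top']
seed={k:ray(t,uv,h)[0] for k,uv,h in(('rack',(282,206),.056),('stand',(382,165),.072),('fix',(450,222),.03),('mat',(365,233),.004),('cup',(181,167),.05),('jar',(424,128),.06))}
R=dict(rack=.12,stand=.05,fix=.075,mat=.09,cup=.07,jar=.05)
for n,f in F.items():
    P=cloud(f);Z=P[...,2]
    for k in seed:
        m=near(P,seed[k],R[k]);z=Z[m]*1000
        hh,e=np.histogram(z,np.arange(-4,124,4));print(n,k,seed[k].round(3),[(int(a),int(b)) for a,b in zip(e,hh) if b>8])
    hsv=cv2.cvtColor(f['image'],cv2.COLOR_RGB2HSV)
    for k,lo,hi,h in(('rack',.045,.065,.056),('stand',.064,.077,.072),('stand',.1,.125,.114),('fix',.05,.065,.058),('fix',.004,.065,.008),('jar',.05,.07,.06),('cup',.085,.1,.095)):
        m=near(P,seed[k],R[k])&(Z>lo)&(Z<hi);print(n,k,h,rects(f,m,h,6))
    m=near(P,seed['rack'],.12)&(Z>.045)&(Z<.065)&(hsv[...,1]<60)&(hsv[...,2]>60);print('blocks',rects(f,m,.056))
    m=near(P,seed['mat'],.09)&(hsv[...,2]<60)&(Z<.012);print('mat',rects(f,m,.004))
    for k,d in(('rack',45),('fix',35),('stand',35)):
        u,v=pix(f,[*seed[k],.05]);u,v=int(u),int(v)
        cv2.imwrite(f'{k}_{n}.png',cv2.resize(f['image'][v-d:v+d,u-d:u+d,::-1],(260,260),interpolation=cv2.INTER_CUBIC)); print(n,k,'crop origin',u-d,v-d,'scale',260/2/d)
cv2.imwrite('pics/crops.png',np.vstack([np.hstack([cv2.imread(f'{k}_{n}.png') for k in('rack','fix','stand')]) for n in F]))
E
```

```text
top rack [0.524 0.184] [(-4, 2183), (0, 2473), (4, 580), (8, 164), (12, 46), (16, 19), (20, 9), (24, 32), (28, 41), (32, 22), (36, 19), (40, 21), (44, 29), (48, 102), (52, 441), (56, 384), (60, 35)]
top stand [ 0.626 -0.06 ] [(-4, 232), (0, 248), (4, 37), (8, 9), (16, 10), (24, 9), (36, 10), (48, 9), (56, 9), (64, 17), (68, 167), (72, 218), (76, 33), (108, 13), (112, 51), (116, 10)]
top fix [ 0.49  -0.236] [(-4, 417), (0, 528), (4, 667), (8, 717), (12, 97), (20, 9), (32, 31), (36, 15), (52, 25), (56, 76), (60, 18)]
top mat [ 0.46  -0.026] [(-4, 956), (0, 1752), (4, 983), (8, 91)]
top cup [0.619 0.437] [(-4, 522), (0, 728), (4, 184), (8, 46), (12, 16), (16, 28), (20, 24), (24, 23), (28, 35), (32, 24), (36, 28), (40, 29), (44, 25), (48, 34), (52, 29), (56, 26), (60, 32), (64, 36), (68, 29), (72, 41), (76, 24), (80, 40), (84, 31), (88, 46), (92, 92), (96, 49)]
top jar [ 0.722 -0.166] [(-4, 327), (0, 362), (4, 53), (8, 10), (16, 12), (28, 21), (32, 24), (36, 15), (52, 15), (56, 90), (60, 133)]
top rack 0.056 [[514.8, 215.5, 49.5, 123.3, 19.5], [545.8, 126.9, 47.7, 55.3, 19.0]]
top stand 
[... 1909 characters left out ...]
[529.7, 186.8, 52.7, 184.2, 19.7]]
scene stand 0.072 [[631.9, -61.2, 59.9, 58.4, 65.2]]
scene stand 0.114 [[633.6, -59.8, 26.4, 22.7, 60.2]]
scene fix 0.058 [[517.1, -239.3, 13.3, 47.3, 0.2], [467.7, -238.9, 47.5, 14.4, 89.2]]
scene fix 0.008 [[483.9, -240.0, 112.2, 116.2, 89.6]]
scene jar 0.06 [[726.3, -167.1, 46.3, 42.1, 48.1]]
scene cup 0.095 [[615.0, 432.7, 78.5, 82.4, 44.8]]
blocks [[546.2, 128.9, 42.3, 51.6, 20.1], [528.5, 186.5, 42.9, 52.9, 17.6], [505.7, 243.2, 42.7, 53.2, 17.8]]
mat [[458.4, -26.1, 107.2, 107.2, 86.6]]
scene rack crop origin 318 154 scale 2.888888888888889
scene fix crop origin 150 125 scale 3.7142857142857144
scene stand crop origin 209 188 scale 3.7142857142857144
```

View pics/crops.png

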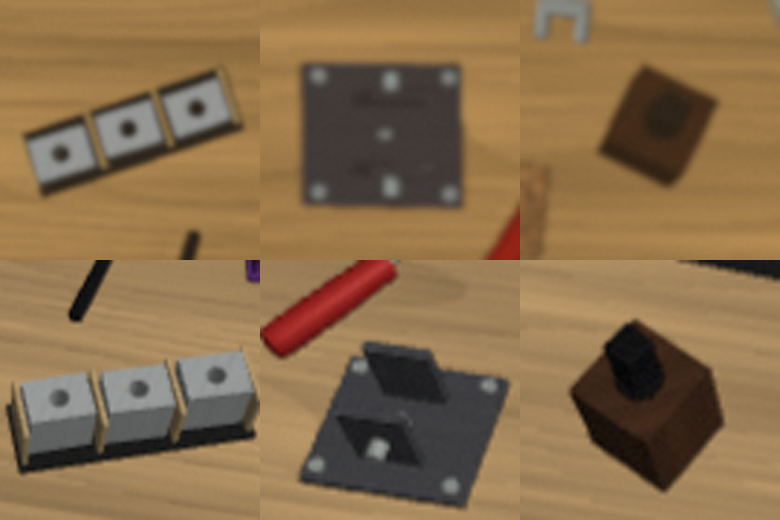

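Both views agree to about 2 mm. The rack is at about 19° yaw with bores visible in all three blocks, the fixture is at about 0° with walls at x≈465 and 515 mm, and the stand is at about 64° with the black grip standing in it. I'll refine the bore, stud and grip points and check that the poses are reachable.

```bash
cat >> h.py <<'E'
def blob(f,X,half,thr,bright):
    "centroid (weighted) of the dark/bright blob near world point X, cast on its height"
    u,v=[int(round(a)) for a in pix(f,X)]
    g=cv2.cvtColor(f['image'],cv2.COLOR_RGB2GRAY)[v-half:v+half+1,u-half:u+half+1].astype(float)
    w=np.clip(g-thr,0,None) if bright else np.clip(thr-g,0,None)
    yy,xx=np.mgrid[-half:half+1,-half:half+1]
    return ray(f,[u+(w*xx).sum()/w.sum(),v+(w*yy).sum()/w.sum()],X[2])[0],w.sum()
E
python3 - <<'E'
from h import *
from plant import robot
F={n:pickle.load(open(n+'0.pkl','rb')) for n in('top','scene')}
B=[(.504,.243),(.525,.187),(.545,.1285)]
for n,f in F.items():
    for b in B:
        X=np.array([*b,.056])
        for _ in range(3):
            p,w=blob(f,X,4,110,False);X[:2]=p
        print(n,'bore',(p*1000).round(1),round(w))
    X=np.array([.490,-.240,.022]);u,v=[int(round(a)) for a in pix(f,X)]
    print(n,'stud around',u,v);print(cv2.cvtColor(f['image'],cv2.COLOR_RGB2GRAY)[v-6:v+7,u-7:u+8])
q0=np.array(robot.sense()['joint_pos'])
for p,y in(((.63,-.061,.094),64),((.63,-.061,.2),64),((.504,.243,.15),64),((.545,.128,.15),64),((.504,.243,.03),109.5),((.46,-.026,.03),90),((.46,-.026,.03),0),((.46,-.026,.03),180),((.49,-.24,.03),0),((.49,-.24,.03),180),((.49,-.24,.12),180)):
    q=robot.inverse_kinematics(list(p),[np.pi,0,np.radians(y)]);print(p,y,None if q is None else np.round(q,2).tolist())
E
```

```text
top bore [504.  243.2] 930
top bore [526.  186.5] 1038
top bore [544.1 128.5] 1081
top stud around 451 222
[[ 60  60  60  59  59  60  59  59  59  60  60  59  60  59  59]
 [ 61  60  60  60  60  60  60  60  59  60  61  60  59  59  61]
 [ 60  61  61  61  60  61  60  61  61  61  61  61  60  60  60]
 [ 61  59  60  61  61  63  64  65  61  60  60  60  59  59  60]
 [ 59  59  59  61  66  75  81  78  70  63  59  60  61  60  59]
 [ 60  60  60  64  76  91 101  98  82  67  59  60  60  59  59]
 [ 60  60  60  64  79  95 106 102  84  67  60  59  60  60  60]
 [ 61  61  61  63  70  82  90  87  75  63  60  60  60  59  60]
 [ 61  61  60  61  63  68  69  68  65  62  61  61  61  61  61]
 [ 62  61  60  61  61  61  62  61  60  62  61  61  61  59  60]
 [ 61  60  62  59  61  61  60  61  60  60  59  60  60  61  61]
 [ 60  61  59  59  59  60  60  59  61  61  60  61  60  61  60]
 [ 59  58  59  56  60  58  59  59  58  60  59  60  62  60  60]]
scene bore [503.  244.7] 757
scene bore [524.5 187.9] 696
scene bore [542.7 130.3] 628
scene stud around 188 167
[[ 61  60  49  47  41  39  39  36  34  32  31  31  31  32  3
[... 816 characters left out ...]
 0.85, -0.06]
(0.63, -0.061, 0.2) 64 [-0.41, 0.49, 0.62, 1.71, -0.32, 1.04, -0.14]
(0.504, 0.243, 0.15) 64 [-0.82, 0.4, 0.38, 1.92, -0.19, 0.86, -0.8]
(0.545, 0.128, 0.15) 64 [-0.67, 0.41, 0.47, 1.93, -0.24, 0.86, -0.53]
(0.504, 0.243, 0.03) 109.5 [-0.67, 0.56, 0.19, 1.99, -0.18, 0.61, -0.02]
(0.46, -0.026, 0.03) 90 [-0.32, 0.47, 0.36, 2.22, -0.34, 0.5, 0.3]
(0.46, -0.026, 0.03) 0 [-0.51, 0.52, 0.6, 2.23, -0.57, 0.55, -1.05]
(0.46, -0.026, 0.03) 180 [-0.17, 0.45, 0.16, 2.21, -0.15, 0.49, 1.68]
(0.49, -0.24, 0.03) 0 [-0.31, 0.78, 0.97, 2.05, -0.91, 0.83, -0.35]
(0.49, -0.24, 0.03) 180 [0.13, 0.56, 0.32, 2.03, -0.3, 0.6, 2.23]
(0.49, -0.24, 0.12) 180 [-0.08, 0.45, 0.59, 1.99, -0.35, 0.8, 2.28]
```

```bash
cat >> h.py <<'E'
D=lambda y:[np.pi,0,np.radians(y)]
def st(robot,msg=''):
    s=robot.sense();print(msg,'t',round(s['t'],2),'tcp',s['tcp_pos'].round(4) if hasattr(s['tcp_pos'],'round') else s['tcp_pos'],'op',round(s['opening'],3),'gf',np.round(s['gripper_force'],1),'F',np.round(s['wrist_force'],1));return s
E
python3 - <<'E'
from h import *
from plant import robot
f=pickle.load(open('top0.pkl','rb'));print('stud top',ray(f,[450.1,221.65],.022)*1000)
x,y=.6303,-.061
robot.goto([x,y,.18],D(64));st(robot,'above')
robot.grip(.6,40);
print(robot.move_straight([x,y,.094],vel=.12,contact_N=15));st(robot,'down')
robot.grip(0,40);st(robot,'grip')
robot.move_straight([x,y,.18],vel=.12);st(robot,'lift')
for n in('top','scene'): pickle.dump(robot.grab_frame(n),open(n+'1.pkl','wb'))
s=pickle.load(open('scene1.pkl','rb'));u,v=[int(a) for a in pix(s,[x,y,.12])]
cv2.imwrite('pics/lift.png',cv2.resize(s['image'][max(v-70,0):v+70,u-80:u+80,::-1],(640,560)))
E
```

```text
stud top [[ 490.85715502 -238.97732994]]
above t 2.79 tcp [ 0.6306 -0.0595  0.1799] op 1.002 gf 0.0 F [ 0.1 -0.  -0.6]
False
down t 4.09 tcp [ 0.6309 -0.0613  0.0947] op 0.599 gf 0.0 F [-0.1  0.4  0.7]
grip t 4.47 tcp [ 0.6309 -0.061   0.0949] op 0.226 gf 39.5 F [-0.6  0.3  4.2]
lift t 5.34 tcp [ 0.6297 -0.0607  0.1791] op 0.23 gf 39.0 F [-0.   0.  -1.5]
```

View pics/lift.png

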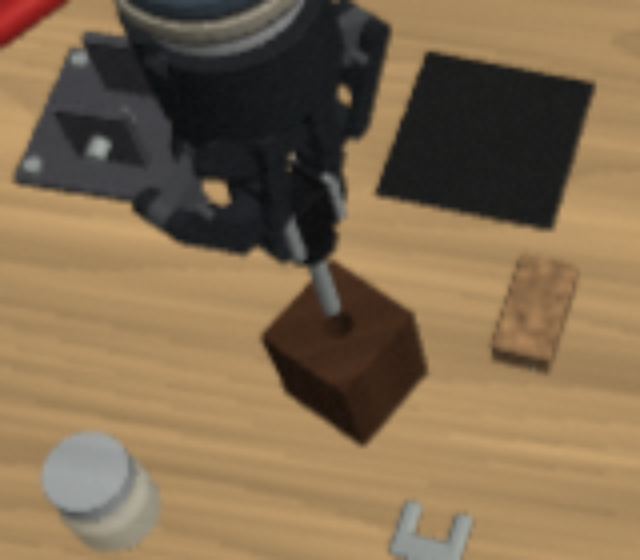

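The pin is held with its shaft clear of the stand; in the crop the shaft runs from about (318,265) to its tip at (332,312). I'll compare that with the expected tip and flange pixels, to get the offset and tilt in hand.

```bash
python3 - <<'E'
from h import *
s=pickle.load(open('scene1.pkl','rb'));x,y=.6303,-.061
u,v=[int(a) for a in pix(s,[x,y,.12])];o=np.array([u-80,max(v-70,0)])
x,y=.6297,-.0607
for h in(.0863,.10,.12,.14,.156): print(h,(np.array(pix(s,[x,y,h]))-o).round(2))
c=s['image'][o[1]:o[1]+140,o[0]:o[0]+160].astype(int)
g=c.sum(-1)//3;sat=c.max(-1)-c.min(-1)
print('gray');print(g[62:84,74:92]);print('sat');print(sat[62:84,74:92])
E
```

```text
0.0863 [83.71 77.76]
0.1 [82.62 74.6 ]
0.12 [80.95 69.81]
0.14 [79.21 64.79]
0.156 [77.75 60.59]
gray
[[114 105  60  19  17  19  18  19  26  74 132 148 147 147 147 146 144 143]
 [109 106  66  19  21  21  17  30  68 120 149 148 147 146 145 146 145 146]
 [ 89 100  66  12  17  16  27  57 102 136 145 152 150 152 148 148 147 147]
 [ 66  67  17  19  25  45  76  91  84  79 117 144 154 154 154 152 152 151]
 [ 89  79  76  54  55  84 117 110  50  48  59 100 138 147 153 155 155 153]
 [138 140 129  87  80  98 114 112  63  46  51  52  76 115 140 151 151 150]
 [144 142 135 109  75  91 110 115  87  48  46  50  51  58  96 129 135 145]
 [146 149 146 130  72  84 104 117 111  56  47  50  46  47  52  73 105 129]
 [146 146 133  98  63  79  98 113 113  70  44  47  46  44  45  46  52  87]
 [146 138  96  51  59  77  92 110 113  89  46  47  47  44  47  44  45  50]
 [140 117  47  46  53  71  85 104 117 113  51  46  45  46  47  49  48  48]
 [116  61  46  43  47  58  79  98 115 113  70  46  48  48  47  46  48  46]
 [ 61  46  45  46  46  55  76  92 111 114  89  48  49  46  47  48  45  44]
 [ 47  44  45  46  46  
[... 1211 characters left out ...]
37 39 37 38 39]
 [79 68 40 41 29  2  2  3  3  4 32 36 38 37 38 37 39 39]
 [66 45 40 39 34 16  3  3  5  5 19 38 39 37 39 40 40 39]
 [44 37 38 38 37 20  3  3  5  4 12 39 40 40 38 38 39 39]
 [39 37 37 38 38 28  4  3  4  3  3 37 39 38 36 40 36 35]
 [38 38 39 39 41 37 18  4  3  5  5 30 38 37 37 36 35 35]
 [39 41 40 40 37 37 27  3  3  4  4 27 35 37 37 37 35 37]
 [38 39 39 37 37 37 33 19  3  4 12 24 28 31 37 36 36 35]
 [37 38 36 38 38 35 36 34 24 23 22 20 17 26 36 37 37 35]
 [37 38 37 34 35 38 38 30 29 30 24 21 18 21 33 37 38 38]
 [36 38 37 35 36 36 36 29 29 27 25 23 16 22 33 38 41 39]
 [36 36 37 35 37 36 34 28 27 26 27 24 19 26 35 39 37 41]
 [37 38 35 36 36 36 37 30 29 29 25 25 27 35 39 39 38 39]]
```

```bash
python3 - <<'E'
from h import *
from plant import robot
for i,(x,y) in enumerate([(.5434,.1295),(.5253,.1872),(.5035,.2440)]):
    robot.goto([x,y,.175],D(64)) if i==0 else robot.move_straight([x,y,.165],vel=.15)
    robot.move_straight([x,y,.152],vel=.08);st(robot,i)
    c=robot.move_straight([x,y,.1005],vel=.05,contact_N=6);s=st(robot,c)
    z=s['tcp_pos'][2]-.0929;print('tip z',z)
    if z<.02: print('THROUGH',i);break
    robot.move_straight([x,y,.165],vel=.15)
    if z>.04: print('rim');break
E
```

```text
0 t 6.72 tcp [0.5432 0.1287 0.1511] op 0.229 gf 39.0 F [ 0.1 -0.4  0. ]
True t 7.4 tcp [0.5437 0.1296 0.1205] op 0.226 gf 40.2 F [-0.8  0.2  6.8]
tip z 0.027578179613960543
1 t 8.71 tcp [0.525  0.186  0.1512] op 0.23 gf 39.2 F [-0.4  0.9 -1. ]
True t 9.38 tcp [0.5253 0.1873 0.1203] op 0.23 gf 40.4 F [-1.1  0.2  5.9]
tip z 0.027422736005202702
2 t 10.7 tcp [0.5033 0.2428 0.1512] op 0.227 gf 39.4 F [ 0.1  0.5 -1.2]
False t 11.88 tcp [0.5038 0.2441 0.1008] op 0.226 gf 39.4 F [ 0.1 -0.   0.2]
tip z 0.00790578402646741
THROUGH 2
```

Blocks 0 and 1 are blind, with the tip stopping at 27.5 mm. Block 2, at (0.504, 0.244), is the through one. Next I'll return the pin.

```bash
python3 - <<'E'
from h import *
from plant import robot
x,y=.5035,.2440
robot.move_straight([x,y,.18],vel=.15)
x,y=.6307,-.0611
robot.goto([x,y,.19],D(64));robot.move_straight([x,y,.165],vel=.1);st(robot,'over stand')
c=robot.move_straight([x,y,.0945],vel=.07,contact_N=6);s=st(robot,c)
if s['tcp_pos'][2]<.1:
    robot.grip(.6);robot.move_straight([x,y,.19],vel=.15);st(robot,'released')
    robot.goto([.5037,.2437,.15],D(108));st(robot,'above block')
    for n in('top','scene'): pickle.dump(robot.grab_frame(n),open(n+'2.pkl','wb'))
    T=pickle.load(open('top2.pkl','rb'));S=pickle.load(open('scene2.pkl','rb'))
    im=[]
    for f in(T,S):
        for X,d in(((.63,-.061,.08),30),((.5037,.2437,.06),45)):
            u,v=[int(a) for a in pix(f,X)];im.append(cv2.resize(f['image'][v-d:v+d,u-d:u+d,::-1],(300,300)))
    cv2.imwrite('pics/back.png',np.vstack([np.hstack(im[:2]),np.hstack(im[2:])]))
E
```

```text
over stand t 14.22 tcp [ 0.6304 -0.06    0.1644] op 0.227 gf 39.4 F [-0.2 -0.2 -0.1]
True t 15.18 tcp [ 0.6301 -0.0611  0.0946] op 0.227 gf 40.0 F [-0.7  0.2  4.8]
released t 16.38 tcp [ 0.63   -0.0608  0.1891] op 0.6 gf 0.0 F [-0.5  0.5 -0.7]
above block t 17.64 tcp [0.5049 0.242  0.1502] op 0.597 gf 0.0 F [-0.2  0.5  0.1]
```

View pics/back.png

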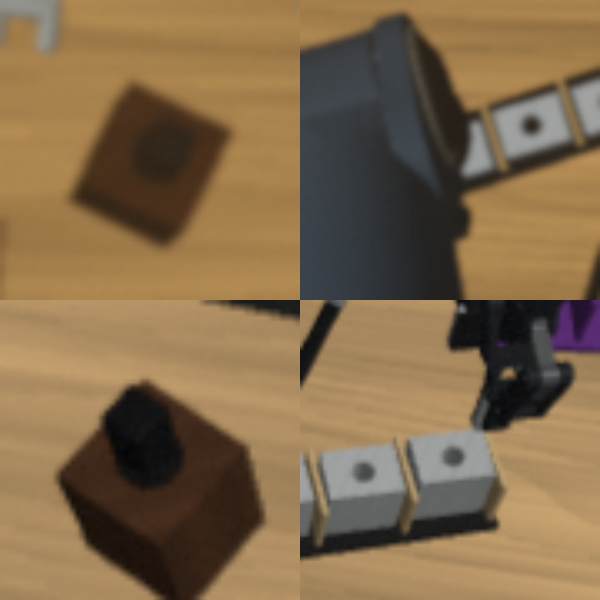

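The pin hangs upright in the stand (bottom-left crop), and the gripper is above the third block. Next I'll pick it up and carry it to the mat.

```bash
python3 - <<'E'
from h import *
from plant import robot
x,y=.5037,.2438
robot.grip(.85,60);robot.move_straight([x,y,.09],vel=.12);st(robot)
c=robot.move_straight([x,y,.030],vel=.08,contact_N=12);st(robot,c)
if not c:
    robot.grip(0,60);s=st(robot,'grip');zp=s['tcp_pos'][2]
    robot.move_straight([x,y,.13],vel=.12);st(robot,'lift')
    x,y=.459,-.026
    robot.goto([x,y,.12],D(90.5));st(robot,'over mat')
    robot.move_straight([x,y,zp+.008],vel=.12)
    c=robot.move_straight([x,y,zp-.0025],vel=.04,contact_N=6);st(robot,c)
    robot.grip(.85);robot.move_straight([x,y,.12],vel=.15);st(robot,'released')
    robot.goto([.56,-.10,.2],D(0));st(robot)
    for n in('top','scene'): pickle.dump(robot.grab_frame(n),open(n+'3.pkl','wb'))
    im=[]
    for n in('top','scene'):
        f=pickle.load(open(n+'3.pkl','rb'));u,v=[int(a) for a in pix(f,(.459,-.026,.05))];im.append(cv2.resize(f['image'][v-35:v+35,u-35:u+35,::-1],(350,350)))
        P=cloud(f);hs=cv2.cvtColor(f['image'],cv2.COLOR_RGB2HSV)
        m=near(P,(.459,-.026),.045)&(P[...,2]>.045)&(P[...,2]<.062)&(hs[...,1]<60)&(hs[...,2]>60);print(n,rects(f,m,.054))
        X=np.array([.459,-.026,.054])
        for _ in range(3): p,w=blob(f,X,4,110,False);X[:2]=p
        print('bore',p,w)
    cv2.imwrite('pics/mat.png',np.hstack(im))
E
```

```text
t 18.73 tcp [0.5041 0.2438 0.0903] op 0.85 gf 0.0 F [-0.4 -0.1  0.1]
False t 19.63 tcp [0.5041 0.2438 0.0302] op 0.851 gf 0.0 F [ 0.   1.  -0.1]
grip t 20.05 tcp [0.504  0.244  0.0306] op 0.415 gf 60.7 F [-0.7 -0.4  5. ]
lift t 21.03 tcp [0.503  0.2436 0.1292] op 0.415 gf 60.1 F [-0.6 -0.1 -1.7]
over mat t 22.09 tcp [ 0.4599 -0.0244  0.12  ] op 0.416 gf 60.0 F [-0.8  0.7 -1.5]
True t 23.24 tcp [ 0.4597 -0.0258  0.0285] op 0.416 gf 60.9 F [0.1 0.6 4.7]
released t 24.46 tcp [ 0.4584 -0.0258  0.1195] op 0.848 gf 0.0 F [ 0.3  0.2 -0.1]
 t 25.59 tcp [ 0.5593 -0.0997  0.199 ] op 0.851 gf 0.0 F [-0.2  0.  -0. ]
top [[460.0, -24.4, 34.2, 46.9, 0.6]]
bore [ 0.46198583 -0.02391775] 647.0
scene [[463.7, -24.7, 42.7, 51.7, 0.5]]
bore [ 0.45919717 -0.02284734] 258.0
```

View pics/mat.png

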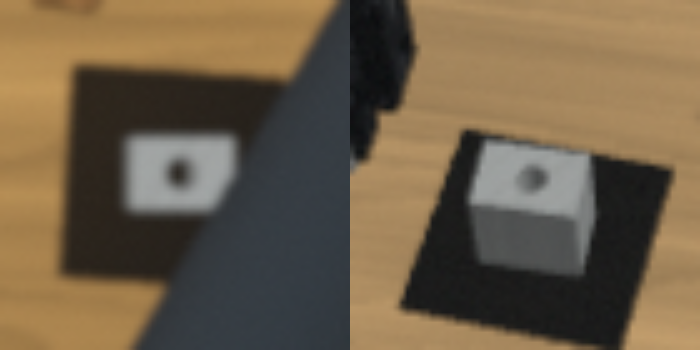

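The block stands upright and square on the mat, bore up, at about (460,-25). The arm hides one corner of it in the top view. Next I'll regrip across the 50 mm width and take it to the fixture.

```bash
python3 - <<'E'
from h import *
from plant import robot
x,y=.4598,-.0245
robot.grip(.97,60)
robot.goto([x,y,.13],D(0.5));robot.move_straight([x,y,.09],vel=.12);st(robot)
c=robot.move_straight([x,y,.032],vel=.08,contact_N=12);st(robot,c)
if not c:
    robot.grip(0,60);s=st(robot,'grip');zg=s['tcp_pos'][2];print('zg',zg)
    robot.move_straight([x,y,.13],vel=.12);st(robot,'lift')
    x,y=.4905,-.239
    robot.move_straight([x,y,.13],vel=.18);robot.move_straight([x,y,.1],vel=.08);st(robot,'over')
    c=robot.move_straight([x,y,zg+.0035],vel=.05,contact_N=10);s=st(robot,c);print('underside',s['tcp_pos'][2]-zg+.004)
    for n in('top','scene'): pickle.dump(robot.grab_frame(n),open(n+'4.pkl','wb'))
    f=pickle.load(open('scene4.pkl','rb'));u,v=[int(a) for a in pix(f,(x,y,.05))]
    cv2.imwrite('pics/fix.png',cv2.resize(f['image'][v-45:v+45,u-45:u+45,::-1],(450,450)))
E
```

```text
t 27.07 tcp [ 0.4607 -0.0255  0.0904] op 0.967 gf 0.0 F [-0.4 -0.3  1.1]
False t 27.94 tcp [ 0.4601 -0.0246  0.0323] op 0.968 gf 0.0 F [0.1 0.3 0.4]
grip t 28.35 tcp [ 0.4603 -0.0245  0.0326] op 0.579 gf 62.5 F [-0.7  1.1  6.4]
zg 0.03259360860240854
lift t 29.32 tcp [ 0.4592 -0.0243  0.1294] op 0.576 gf 62.2 F [ 0.1 -0.8 -1.9]
over t 31.19 tcp [ 0.4902 -0.239   0.0995] op 0.579 gf 62.2 F [ 0.5 -0.6 -2.2]
True t 32.42 tcp [ 0.4903 -0.239   0.0366] op 0.579 gf 62.7 F [-0.5  1.   5.3]
underside 0.008047876425550129
```

View pics/fix.png

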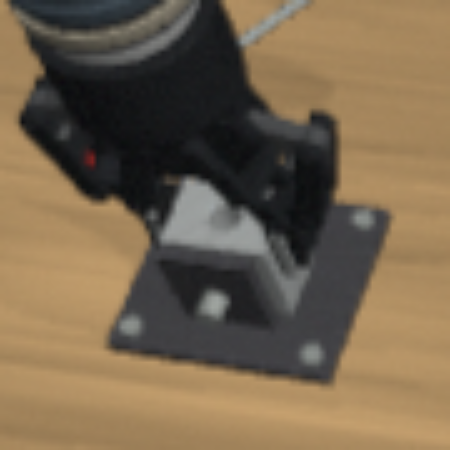

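The block's underside is at 8 mm, and it sits fully down between the walls. Next I'll release, retreat and verify before handing in.

```bash
python3 - <<'E'
from h import *
from plant import robot
x,y=.4903,-.239
robot.grip(.95);robot.move_straight([x,y,.15],vel=.12)
robot.goto([.45,.05,.25],D(60));st(robot)
im=[]
for n in('top','scene'):
    f=robot.grab_frame(n);im.append(f['image'][:,:,::-1][60:340,100:500]);P=cloud(f)
    m=near(P,(.4905,-.239),.03)&(P[...,2]>.045);print(n,'block top z',np.median(P[...,2][m]))
    hs=cv2.cvtColor(f['image'],cv2.COLOR_RGB2HSV)
    print(rects(f,m&(hs[...,2]>90)&(hs[...,1]<60),.058))
cv2.imwrite('pics/end.png',np.hstack(im))
E
```

```text
t 35.21 tcp [0.4501 0.049  0.2497] op 0.951 gf 0.0 F [-0.5 -0.1 -0.7]
top block top z 0.05806021147809354
[[492.9, -237.1, 36.7, 52.1, 0.6]]
scene block top z 0.05779782189254849
[[490.6, -235.6, 57.8, 41.0, 85.2]]
```

View pics/end.png

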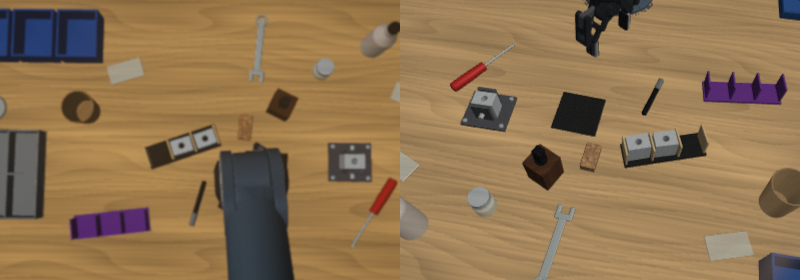

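The block is in the fixture with its top at 58 mm. The pin is upright in its stand, both blind blocks are in the rack, and the cup and jar are standing.

```bash
python3 -c "
from plant import robot
print(robot.close_job())"
```

```text
the job is handed in; nothing more can be done
None
```

I handed the job in at about 35 s: the third block probed was the through one, and it now sits fully down over the fixture stud, with the pin back upright in its stand, both blind blocks in the rack, and the cup and jar still standing.

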